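# Bump-test a shock logger on a spring-hammer rig

### The job

Bump-test the blue shock logger. Draw the yellow sprung hammer back by its orange handle until the sear catches and it stays cocked by itself, then stand the logger upright in the nest against the grey fence and let go of it, then press the red paddle so that the hammer is released, swings freely and strikes the logger. Leave the logger standing in the nest with the hammer resting against it and do not shift the two small boxes (aluminium, grey) that stand near it on the bench at the start.

Things in the scene. Friction and masses are not known exactly. Their poses are not given: they have to be found in the camera images.
- rig: Bump-test rig fixed on the bench: aluminium plate reaching x -115 to 125, y -100 to 200 mm from its origin, 12 mm thick (origin at bench level). On its -y edge a grey fence, 40 mm above the plate, inner face at y = -72 mm. A yellow sprung hammer, 50 to 64 mm above the bench, pivots about a post near the +x edge; seen from above it is cocked clockwise (to +y) and strikes towards the fence.
- nest (a point): Nest centre on the plate's top (12 mm above the bench): where the centre of the logger's underside belongs when it touches the fence. Axes as the rig's: the logger's 90 mm side lies along x. Two green end stops, 12 mm high, leave 96 mm along x; the fence is 22 mm away on -y; the +y side is open. The uncocked hammer lies over the nest and blocks it.
- pivot (a point): Point on the hammer's vertical pivot axis, 112 mm above the bench (top of the steel pin).
- handle (a point): Grip point on the hammer's upright orange handle, a round post 18 mm across reaching 64 to 130 mm above the bench, on the hammer's arm 115 mm from the pivot axis; the point is on the post's axis, 112 mm up. It moves with the hammer in an arc about the pivot.
- hammer (a joint): Hammer angle, rad. 0: uncocked, at its stop over the empty nest; grows as it is cocked. From 1.0 it rides over the sear (1 to 3 N more). Draw it to 1.28 or more (hard stop 1.35): the sear snaps up and then holds it at 1.20. About 0.25 against a logger in the nest. The spring always pulls it back: 4.6 N at the handle uncocked, 8 N cocked; let go uncaught, it swings back.
- paddle (a point): Centre of the top face of the red trigger paddle (40 x 44 mm, 48 mm above the bench when up) at the outer end of the sear lever on the rig's +y side, 100 mm from the cocked handle, away from the pivot. It is pressed straight down.
- trigger (a joint): Sear lever angle, rad: 0 up (sprung); grows as the paddle is pressed. The cocked hammer is let go near 0.06 (paddle 10 mm down); hard stop at 0.085 (13.5 mm down). Takes 2 to 5 N. It also dips by itself as the hammer rides over it.
- logger_mid (a point): Centre of the blue shock logger, a loose closed box 90 (x) x 44 (y) x 85 mm (z), white label, black window and green lamp on top, about 0.35 kg, upright on the bench among other boxes. The point is 42.5 mm above its underside. Either way round fits the nest. Hold it across the 44 mm, in the upper 37 mm, so that the fingers clear the fence.
- splitter: Bystander, not to be moved: bare aluminium box with a brass connector at each end, 80 x 50 x 40 mm (108 mm over the connectors). Origin at the centre of its underside.
- terminals: Bystander, not to be moved: grey box with a red and a black terminal post on top, 80 x 56 x 45 mm plus 18 mm posts. Origin at the centre of its underside.
Mind the look-alikes: they are no part of the job. Of the things like the part that bears logger_mid, leave any that is brown or turquoise; of the rest the smaller one is meant.

How it is judged (in metres and radians):
On the way, in this order (a step that is already met when the one before it is completed fails the run):
1. the hammer is caught by the sear: it stays cocked with no finger on it (value of joint hammer above 1.12 rad and velocity of joint hammer above -0.3 rad/s and contact force between hammer and the fingers below 0.3 N), for 0.3 s.
2. the logger stands upright and released in the nest, within 12 mm of the fence, the hammer still cocked (value of joint hammer above 1.12 rad and x of logger_mid in the frame of rig between -0.051 and -0.039 m and y of logger_mid in the frame of rig between -0.056 and -0.038 m and z of logger_mid in the frame of rig between 0.049 and 0.06 m and angle between logger_mid's own z axis and vertical below 0.1 rad and angle between the x axis of logger_mid and the x axis of rig, either way round below 0.15 rad and contact force between logger and the fingers below 0.3 N and linear speed of logger below 0.02 m/s), for 0.2 s.
3. the hammer, touched by no finger, flies freely while the trigger paddle is pressed (velocity of joint hammer below -1.5 rad/s and value of joint trigger above 0.03 rad and contact force between hammer and the fingers below 0.3 N).
At the end, for the whole second after the job is handed in: The logger stands still and upright (0.10 rad) on the plate in the nest, within 6 mm along the fence and 7 mm across, square to it within 0.15 rad; the hammer rests against it (0.12 to 0.36 rad, over 0.5 N); the paddle is back up (under 0.02 rad) (x of logger_mid in the frame of rig between -0.051 and -0.039 m and y of logger_mid in the frame of rig between -0.057 and -0.043 m and z of logger_mid in the frame of rig between 0.049 and 0.06 m and angle between logger_mid's own z axis and vertical below 0.1 rad and angle between the x axis of logger_mid and the x axis of rig, either way round below 0.15 rad and value of joint hammer between 0.12 and 0.36 rad and contact force between hammer and logger above 0.5 N and linear speed of logger below 0.02 m/s and value of joint trigger below 0.02 rad); the robot touches nothing.
It fails at once if one of the two boxes near the logger (splitter or terminals) is moved more than 25 mm (distance of any of splitter, terminals from where it was at the start of the episode above 0.025 m).
It also fails if it takes over 64 s, if anything falls off the work surface, if the arm or the gripper's body presses on something with over 40 N, if the wrist force passes 120 N, or if a joint passes its speed limit or range.

### The arm

A 6-joint arm with a two-finger parallel gripper is mounted at the origin on the work surface. World frame = base frame: x ahead of the robot, y to its left, z up, the work surface at z = 0. Lengths are in mm, angles in rad, forces in N, time in s.
With the tool pointing down it reaches from about 350 to 1000 mm from the base axis. Payload 7.1 kg.
Tool frame: the origin (TCP) lies midway between the tips of the shut fingers; the grasp point (between the pads) lies 19 mm behind it; z points along the fingers, y is the direction in which the jaws open and shut (so a half turn about z gives the same grasp; the last joint's range is limited). The gripper opens to 85 mm and grips with 20 to 120 N. Pads are 22 mm wide; open, the fingers measure 114 mm over their backs; the gripper's body (76 mm by 85 mm) begins 54 mm behind the grasp point. The pads swing forward as they close: fully open they stand 13 mm farther back than shut.
Start: joints at [1.087, 0.423, 1.63, -0, 1.089, -0.019], TCP at [280.12, 558.693, 199.419] pointing down, gripper open.
Joint ranges: [-3, 3], [-0.9, 2.11], [0.09, 2.58], [-1.31, 4.45], [0.11, 2.69], [-2.54, 2.54]. Speed limits (rad/s): [2.39, 2.39, 3.01, 3.14, 3.14, 3.14].

### API

Orientations are given as a rotation vector (axis times angle).
In Python, from workcell import manip gives the robot as it stands.
- The arm moves only by the tool move_arm, never from a script. Its arguments are lists of equal length, an entry for each row: "travel": the shift along the world's x, y, z in m, a list of three; "rot": the turn, a rotation vector about the world's x, y, z in degrees, a list of three. In form: {"travel": [[dx, dy, dz], ...], "rot": [[rx, ry, rz], ...]}. A call has 1 to 10 rows; each row shifts and turns the commanded pose from where the row before left it; what a row does not reach is not made up. A row lasts 1/10 s, in which the tool goes at most 50 mm and 8.59 degrees, less where a joint would pass 70% of its speed; a pose out of reach is approached as far as the arm can. A call is refused whole if a number of a shift passes 0.05 or a number of a turn 8.59, either way. A call with a gripper value outside its range is refused whole. "jaw" is the closure, from 0 (fully open) to 1 (shut), set as the call begins (left out, the last holds). The fingers move at their own pace and stop on an object; "grip_force" is the grip in N (left out, the last holds). Time passes only in rows, so rows that do not move let the fingers close. It gives the time, the measured TCP pose, the force and the opening at its end, in the units of the state.
- manip.observe(): the state, without advancing time (a new reading comes with each control period).
- manip.capture(name): name is "scene" or "top"; returns (picture, depth): 384x512x3 uint8, red, green, blue; 384x512 float32, mm along the optical axis (not along the pixel's ray), 0 where there is no reading.
- manip.calibration(name): a dict with "fx", "fy", "cx", "cy" (pixels), "R" (3x3) and "t" (3): a world point X has camera coordinates R X + t. Camera axes: x right, y down, z forward; pixel columns grow to the right and rows downward; lengths in mm; the calibration is good to about 2 mm. A picture is of the moment at which its call begins. calibration takes no time and is no camera call.
- manip.sign_off(): hands the job in, once; it reports no verdict.
Trained networks look in the newest picture that a camera, given by its name, has taken for a name from the list of things; names that differ only in an ending like _2 or _b are one class to them, and where a whole thing is asked for, a point or a joint stands for the part that bears it (a point fixed in the world has none). Each returns a list of dicts, best first, with "p" (0 to 1); they miss things now and then, are a little off and sometimes report something else, mostly with a low value. They report only what shows in the picture. A call takes as long as a camera call. They do not tell look-alikes from the thing itself.
- manip.spot_in(label, camera): "location" ([x, y, z] in mm, in world coordinates, good to about 4 mm: the middle of the surface that is visible of it).
- manip.place_of(label, camera): "location" ([x, y, z] in mm, in world coordinates, good to about 4 mm: a listed point, or the origin of a listed thing).
The state is a dict: "clock": time; "qpos": joint angles; "joint_vel": joint speeds; "tau": joint torques, N m; "eef_pos": TCP position; "ee_rot": TCP orientation; "wrist_force": force on the tool from outside, world axes, zero at the start; "ft_torque": the same for the moment, N m; "finger_gap": finger opening in mm.
Only numpy, scipy, OpenCV 4.12 (cv2) and the standard library are available. Lean on these libraries where they do the work, as an engineer would, in place of code of your own. Each camera call takes 0.05 s, during which the arm holds its last target.

## Working session

There is one attempt and no reset: what is moved stays moved. The work goes in short steps, Python scripts to look and compute and a tool call to move; the robot and the scene stay as the last step left them, time stands still between calls to the robot, and variables do not carry over. Pictures are saved under pics/ and viewed, and the job is handed in when it is done.

Besides the shell and the picture viewer there is one more tool, called after "Request:" in YAML: its name, and indented under it one key for each argument. move_arm: Moves the arm, as the interface text tells. Its arguments: {"type":"object","properties":{"travel":{"type":"array"},"rot":{"type":"array"},"jaw":{"type":"number"},"grip_force":{"type":"number"}},"required":["travel","rot"]}

```bash
mkdir -p pics; cat > h.py <<'E'
import numpy as np, cv2
from workcell import manip
def shot(cam,fn):
    im,d=manip.capture(cam); cv2.imwrite('pics/'+fn,im[:,:,::-1]); return im,d
def pt(cam,d,u,v):
    c=manip.calibration(cam);z=d[v,u]
    p=np.array([(u-c['cx'])/c['fx']*z,(v-c['cy'])/c['fy']*z,z])
    return np.array(c['R']).T@(p-np.array(c['t']))
def proj(cam,X):
    c=manip.calibration(cam);p=np.array(c['R'])@np.array(X)+np.array(c['t'])
    return c['fx']*p[0]/p[2]+c['cx'],c['fy']*p[1]/p[2]+c['cy']
E
python3 - <<'E'
from h import *
print(manip.observe())
for c in ['scene','top']:
    shot(c,c+'0.png')
    for n in ['rig','nest','pivot','handle','paddle','logger_mid','splitter','terminals']:
        for r in manip.place_of(n,c): print(c,n,{k:(np.round(v,2).tolist()) for k,v in r.items()},np.round(proj(c,r['location'])))
E
```

```text
{'clock': 0.0, 'qpos': array([ 1.08699792e+00,  4.23868398e-01,  1.63069310e+00,  1.00232877e-06,
        1.08859171e+00, -1.89768300e-02]), 'joint_vel': array([-1.33967120e-03,  5.09155606e-06,  2.31383897e-03, -1.23408041e-03,
       -1.67335019e-03,  1.32770141e-03]), 'tau': array([-6.31291141e-05, -5.57387853e+01, -2.81741023e+01,  1.54872987e-04,
        7.21846445e-03,  2.01497204e-05]), 'eef_pos': array([279.85031114, 558.17744146, 198.62730213]), 'ee_rot': array([-7.23495592e-01, -3.05674804e+00,  2.37362962e-03]), 'wrist_force': array([-0.14547617, -0.09095065,  0.39161566]), 'ft_torque': array([-0.00864711,  0.03255624, -0.0570759 ]), 'finger_gap': 85.55676904554622}
scene rig {'location': [525.9, 35.7, 0.5], 'p': 0.63} [302. 212.]
scene rig {'location': [526.8, -407.3, 39.8], 'p': 0.22} [177. 251.]
scene nest {'location': [473.7, -4.1, 11.8], 'p': 0.69} [284. 204.]
scene pivot {'location': [617.1, 17.6, 109.1], 'p': 0.57} [317. 204.]
scene pivot {'location': [500.7, 13.3, 110.3], 'p': 0.4} [294. 184.]
scene handle {'location': [499.6, 14.8, 108.1], 'p': 0.87} [294. 184.]
s
[... 663 characters left out ...]
tion': [614.9, 14.6, 111.7], 'p': 0.58} [213. 137.]
top handle {'location': [500.3, 13.5, 111.7], 'p': 0.61} [215. 178.]
top paddle {'location': [533.8, 218.7, 47.4], 'p': 0.9} [146. 170.]
top logger_mid {'location': [312.6, -176.6, 59.8], 'p': 0.86} [284. 243.]
top logger_mid {'location': [376.4, -367.1, 42.0], 'p': 0.74} [348. 219.]
top logger_mid {'location': [412.5, -524.2, 57.5], 'p': 0.71} [402. 205.]
top logger_mid {'location': [526.5, -402.1, 41.3], 'p': 0.57} [358. 168.]
top splitter {'location': [447.8, -260.7, 3.8], 'p': 0.81} [309. 196.]
top splitter {'location': [525.5, -401.9, 42.7], 'p': 0.69} [358. 168.]
top terminals {'location': [585.7, -249.6, -1.7], 'p': 0.65} [304. 151.]
```

View pics/scene0.png

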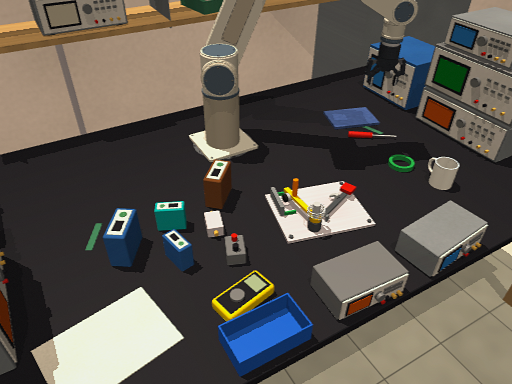

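View pics/top0.png

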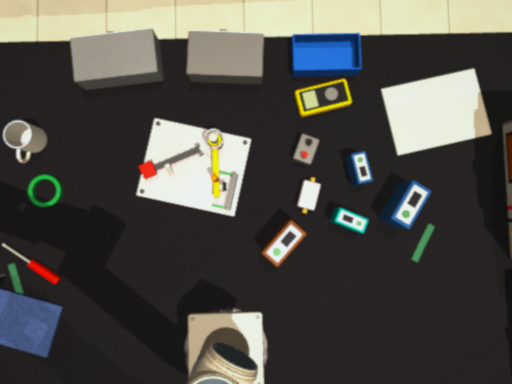

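```bash
cat > m.py <<'E'
from h import *
def cloud(cam,im,d):
    c=manip.calibration(cam);v,u=np.mgrid[:d.shape[0],:d.shape[1]]
    P=np.stack([(u-c['cx'])/c['fx']*d,(v-c['cy'])/c['fy']*d,d],-1)-np.array(c['t'])
    return P@np.array(c['R'])
E
python3 - <<'E'
from m import *
for cam in ['top','scene']:
    im,d=shot(cam,cam+'1.png'); W=cloud(cam,im,d)
    x,y,z=W[...,0],W[...,1],W[...,2]
    m=(im.min(-1)>150)&(z>4)&(z<22)&(x>360)&(x<720)&(y>-140)&(y<280)&(d>0)
    P=W[m][:,:2].astype(np.float32); r=cv2.minAreaRect(P); print(cam,'plate',r,np.median(z[m]),m.sum()); print(cv2.boxPoints(r))
    for nm,(a,b,zz) in dict(logger=(526,-404,85),split=(450,-258,40),term=(583,-250,45)).items():
        m=(abs(x-a)<70)&(abs(y-b)<70)&(abs(z-zz)<8)&(d>0)
        r=cv2.minAreaRect(W[m][:,:2].astype(np.float32)); print(cam,nm,r,np.median(z[m]),m.sum())
    # handle orange, red paddle, yellow
    h=cv2.cvtColor(im,cv2.COLOR_RGB2HSV)
    red=(h[...,1]>180)&((h[...,0]<5)|(h[...,0]>174))&(h[...,2]>120)&(abs(z-48)<10)&(x>400)&(y>120)&(y<300)
    r=cv2.minAreaRect(W[red][:,:2].astype(np.float32)); print('paddle',r,np.median(z[red]))
    og=(h[...,1]>150)&(h[...,0]>5)&(h[...,0]<19)&(z>100)&(x>400)&(y>-100)&(y<100)
    print('handle',W[og].mean(0),W[og].max(0),og.sum())
    
E
python3 -c "
import cv2
for c in ['top','scene']:
    i=cv2.imread('pics/%s1.png'%c); i=i[100:235,125:260] if c=='top' else i[150:250,255:390]
    cv2.imwrite('pics/%s1c.png'%c,cv2.resize(i,None,fx=4.4,fy=4.4))"
```

```text
top plate ((545.1256713867188, 85.99156188964844), (301.38763427734375, 240.2787628173828), 76.36216735839844) 10.784539310325007 6145
[[392.8424   -32.126595]
 [626.3466   -88.78045 ]
 [697.40894  204.10971 ]
 [463.90472  260.76358 ]]
top logger ((523.1265869140625, -403.7436218261719), (89.87718963623047, 45.02941131591797), 13.329083442687988) 83.59107029139989 478
top split ((439.7168273925781, -284.75860595703125), (114.01749420166016, 80.10112762451172), 69.99229431152344) 38.77865788907414 457
top term ((586.0541381835938, -251.84768676757812), (55.35127639770508, 80.89640808105469), 68.30783081054688) 43.25887090890443 433
paddle ((535.5387573242188, 215.7443084716797), (42.434757232666016, 38.761688232421875), 26.41969871520996) 46.576789355077466
handle [497.07876004  12.03759176 122.95581169] [506.71782093  21.90494432 128.9952206 ] 10
scene plate ((547.6707763671875, 86.98551940917969), (305.5943298339844, 246.10801696777344), 77.01197052001953) 11.643879329215665 2443
[[393.42407  -34.24655 ]
 [633.23596  -89.558716]
 [701.9175   208.21759 ]
 [462.1056   263.52975 ]]
scene logger ((527.1100463867188, -404.3501892089844), (92.55613708496094, 45.45481491088867), 11.227264404296875) 84.62301555269806 378
scene split ((432.4156494140625, -248.1417999267578), (56.47084426879883, 139.99282836914062), 65.02766418457031) 39.069630960597344 299
scene term ((589.4046630859375, -252.8905029296875), (55.99534606933594, 84.98894500732422), 68.24650573730469) 44.179621523513674 332
paddle ((537.4797973632812, 215.71995544433594), (42.08420181274414, 42.1986083984375), 23.219951629638672) 47.19933874945687
handle [505.68339266  11.339748   115.52454644] [511.56084432  22.96288987 131.12034362] 47
```

View pics/top1c.png

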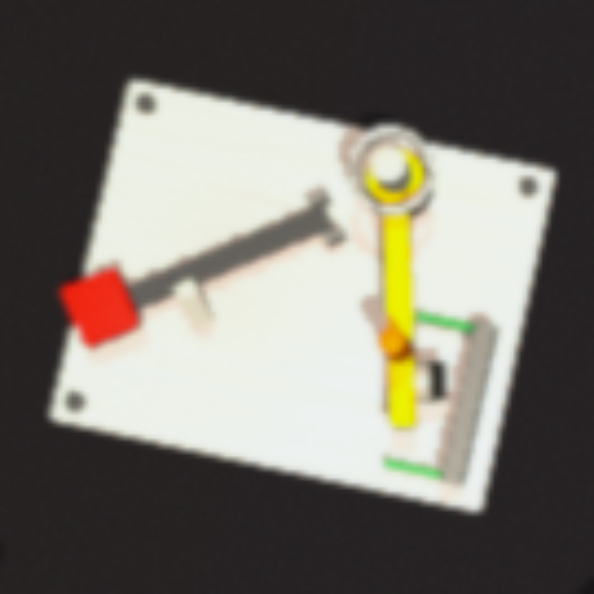

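View pics/scene1c.png

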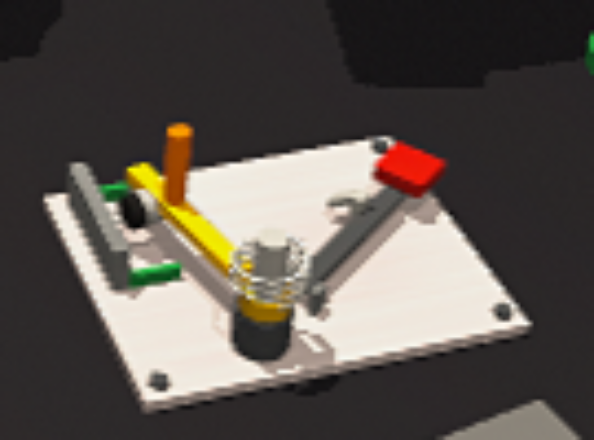

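Request:
move_arm:
  travel:
    - [0.018,-0.045,0]
    - [0.018,-0.045,0]
    - [0.018,-0.045,0]
    - [0.018,-0.045,0]
    - [0.018,-0.045,0]
    - [0.018,-0.045,0]
    - [0.018,-0.045,0]
    - [0.018,-0.045,0]
    - [0.018,-0.045,0]
    - [0.018,-0.045,0]
  rot:
    - [0,0,2.5]
    - [0,0,2.5]
    - [0,0,2.5]
    - [0,0,2.5]
    - [0,0,2.5]
    - [0,0,2.5]
    - [0,0,2.5]
    - [0,0,2.5]
    - [0,0,2.5]
    - [0,0,2.5]
  jaw: 0
  grip_force: 40

```text
clock: 2.0
eef_pos: [460.7, 106.8, 199.8]
ee_rot: [0.042, 3.14, 0.0]
wrist_force: [0.8, 0.4, 0.6]
finger_gap: 85.3
```

Request:
move_arm:
  travel:
    - [0.02,-0.047,0]
    - [0.02,-0.0475,0]
    - [0,0,0]
    - [0,0,0]
  rot:
    - [0,0,1.3]
    - [0,0,1.3]
    - [0,0,0]
    - [0,0,0]

```text
clock: 2.4
eef_pos: [499.2, 15.5, 199.3]
ee_rot: [0.022, -3.141, -0.0]
wrist_force: [0.5, -0.2, -0.2]
finger_gap: 85.4
```

```bash
python3 - <<'E'
from h import *
print(manip.observe()['eef_pos'],manip.observe()['qpos'])
for c in ['scene','top']:
    shot(c,c+'2.png')
    for n in ['handle','pivot']:
        for r in manip.place_of(n,c)[:2]: print(c,n,np.round(r['location']),r['p'])
i=cv2.imread('pics/scene2.png')[130:250,225:385]; cv2.imwrite('pics/scene2c.png',cv2.resize(i,None,fx=4,fy=4))
E
```

```text
[499.20707368  15.51764026 199.34029221] [ 7.09248892e-03  2.38961804e-01  1.90277348e+00  2.73638475e-04
  1.00011882e+00 -1.57755604e+00]
scene handle [501.  14. 110.] 0.87
scene pivot [614.  16. 110.] 0.72
top pivot [616.  15. 111.] 0.75
```

View pics/scene2c.png

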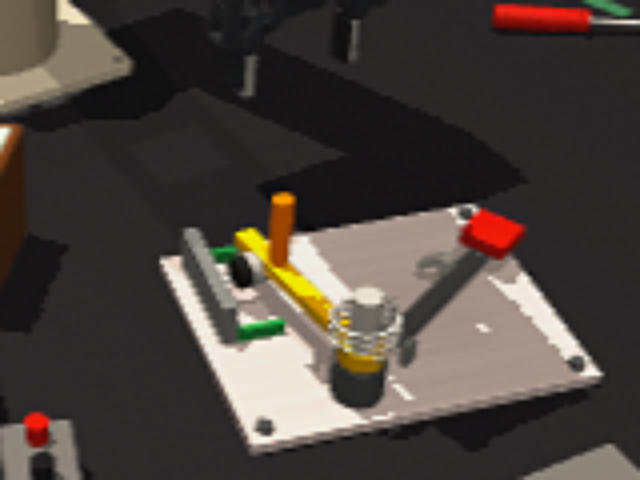

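The gripper hangs open above the orange post (post top at about (283,200) in the crop). I'll lower it and close on the post.

Request:
move_arm:
  travel:
    - [0.001,-0.001,-0.03]
    - [0,0,-0.03]
    - [0,0,-0.03]
    - [0,0,-0.016]
    - [0,0,0]
  rot:
    - [0,0,0]
    - [0,0,0]
    - [0,0,0]
    - [0,0,0]
    - [0,0,0]

```text
clock: 3.2
eef_pos: [498.1, 16.4, 91.4]
ee_rot: [0.029, -3.137, -0.0]
wrist_force: [0.3, -1.2, 0.1]
finger_gap: 85.3
```

Request:
move_arm:
  travel:
    - [0,0,0]
    - [0,0,0]
    - [0,0,0]
    - [0,0,0]
    - [0,0,0]
    - [0,0,0]
  rot:
    - [0,0,0]
    - [0,0,0]
    - [0,0,0]
    - [0,0,0]
    - [0,0,0]
    - [0,0,0]
  jaw: 1
  grip_force: 30

```text
clock: 3.8
eef_pos: [500.5, 15.5, 94.1]
ee_rot: [-0.027, 3.14, -0.0]
wrist_force: [-1.8, -1.6, 6.8]
finger_gap: 15.2
```

```bash
python3 - <<'E'
import numpy as np
a=np.radians(180.7-6.2*np.arange(13));p=115*np.c_[np.cos(a),np.sin(a)]
print((np.diff(p,axis=0)/1000).round(4).tolist(), p[-1]+[615.5,16])
E
```

```text
[[0.0005, 0.0124], [0.0019, 0.0123], [0.0032, 0.012], [0.0045, 0.0116], [0.0057, 0.0111], [0.0068, 0.0104], [0.0079, 0.0096], [0.0089, 0.0087], [0.0098, 0.0077], [0.0106, 0.0066], [0.0112, 0.0054], [0.0117, 0.0041]] [583.22332847 126.37760858]
```

Request:
move_arm:
  travel:
    - [0.0005,0.0124,0]
    - [0.0019,0.0123,0]
    - [0.0032,0.012,0]
    - [0.0045,0.0116,0]
    - [0.0057,0.0111,0]
    - [0.0068,0.0104,0]
    - [0.0079,0.0096,0]
    - [0.0089,0.0087,0]
  rot:
    - [0,0,-6.2]
    - [0,0,-6.2]
    - [0,0,-6.2]
    - [0,0,-6.2]
    - [0,0,-6.2]
    - [0,0,-6.2]
    - [0,0,-6.2]
    - [0,0,-6.2]

```text
clock: 4.6
eef_pos: [538.9, 103.2, 94.0]
ee_rot: [-1.299, -2.86, 0.003]
wrist_force: [-3.8, -6.8, 9.4]
finger_gap: 15.0
```

Request:
move_arm:
  travel:
    - [0.0098,0.0077,0]
    - [0.0106,0.0066,0]
    - [0.0112,0.0054,0]
    - [0.0117,0.0041,0]
    - [0,0,0]
    - [0,0,0]
    - [0,0,0]
  rot:
    - [0,0,-6.2]
    - [0,0,-6.2]
    - [0,0,-6.2]
    - [0,0,-6.2]
    - [0,0,0]
    - [0,0,0]
    - [0,0,0]

```text
clock: 5.3
eef_pos: [580.8, 126.7, 93.9]
ee_rot: [-1.877, -2.516, 0.005]
wrist_force: [-8.1, -3.5, 12.3]
finger_gap: 15.4
```

```bash
python3 - <<'E'
from h import *
o=manip.observe();print(o['eef_pos'],o['wrist_force'],o['finger_gap'])
for c in ['scene','top']:
    shot(c,c+'3.png')
    for n in ['handle','pivot']:
        for r in manip.place_of(n,c)[:2]: print(c,n,np.round(r['location']),r['p'])
a=cv2.imread('pics/scene3.png')[130:250,225:385]; b=cv2.imread('pics/top3.png')[90:230,120:270]
cv2.imwrite('pics/3c.png',np.hstack([cv2.resize(a,(440,330)),cv2.resize(b,(354,330))]))
E
```

```text
[580.75286983 126.71306002  93.92781161] [-8.14952067 -3.49538767 12.32880611] 15.441594009929823
scene handle [583. 126. 110.] 0.85
scene pivot [616.  17. 113.] 0.66
top handle [579. 126. 111.] 0.52
top pivot [614.  15. 110.] 0.7
```

View pics/3c.png

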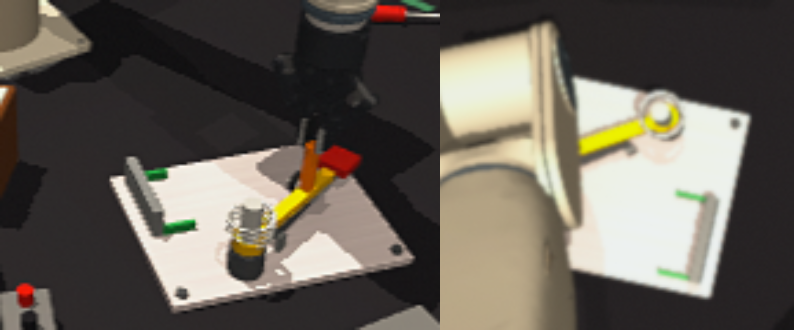

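The hammer is drawn to about 1.28 rad, with the post between the fingers. That's borderline for the sear, so I'll go a little further.

Request:
move_arm:
  travel:
    - [0.0025,0.0008,0]
    - [0.0025,0.0006,0]
    - [0,0,0]
    - [0,0,0]
  rot:
    - [0,0,-1.3]
    - [0,0,-1.3]
    - [0,0,0]
    - [0,0,0]

```text
clock: 6.0
eef_pos: [585.6, 128.2, 93.9]
ee_rot: [-1.934, -2.473, 0.006]
wrist_force: [-9.0, -2.6, 12.5]
finger_gap: 14.9
```

Request:
move_arm:
  travel:
    - [-0.0038,-0.001,0]
    - [-0.0038,-0.0012,0]
    - [-0.0038,-0.0015,0]
    - [0,0,0]
    - [0,0,0]
  rot:
    - [0,0,2]
    - [0,0,2]
    - [0,0,2]
    - [0,0,0]
    - [0,0,0]

```text
clock: 6.5
eef_pos: [574.1, 124.3, 94.0]
ee_rot: [-1.801, -2.57, 0.006]
wrist_force: [-8.2, -3.0, 11.7]
finger_gap: 14.8
```

Request:
move_arm:
  travel:
    - [-0.0025,-0.001,0]
    - [-0.0025,-0.001,0]
    - [0,0,0]
    - [0,0,0]
  rot:
    - [0,0,1.2]
    - [0,0,1.2]
    - [0,0,0]
    - [0,0,0]

```text
clock: 6.9
eef_pos: [572.9, 123.8, 94.1]
ee_rot: [1.748, 2.608, 0.004]
wrist_force: [3.8, 3.7, 3.3]
finger_gap: 15.0
```

The force reversed and the handle stopped at about 1.20 rad, so the sear holds it. Now release and lift off.

Request:
move_arm:
  travel:
    - [0.002,0.001,0]
    - [0,0,0]
  rot:
    - [0,0,0]
    - [0,0,0]

```text
clock: 7.1
eef_pos: [573.0, 123.9, 94.0]
ee_rot: [-1.748, -2.609, 0.002]
wrist_force: [-2.5, -0.7, 10.1]
finger_gap: 15.8
```

Request:
move_arm:
  travel:
    - [0,0,0]
    - [0,0,0]
    - [0,0,0]
    - [0,0,0]
    - [0,0,0]
    - [0,0,0]
    - [0,0,0]
  rot:
    - [0,0,0]
    - [0,0,0]
    - [0,0,0]
    - [0,0,0]
    - [0,0,0]
    - [0,0,0]
    - [0,0,0]
  jaw: 0

```text
clock: 7.8
eef_pos: [573.4, 124.2, 93.4]
ee_rot: [-1.748, -2.61, 0.0]
wrist_force: [0.1, -0.1, -0.1]
finger_gap: 85.1
```

Request:
move_arm:
  travel:
    - [0,0,0.03]
    - [0,0,0.03]
    - [0,0,0.04]
    - [0,0,0.03]
    - [0,0,0]
  rot:
    - [0,0,0]
    - [0,0,0]
    - [0,0,0]
    - [0,0,0]
    - [0,0,0]

```text
clock: 8.3
eef_pos: [576.3, 124.8, 228.3]
ee_rot: [1.745, 2.605, 0.009]
wrist_force: [0.0, -0.1, 0.2]
finger_gap: 85.6
```

```bash
python3 - <<'E'
from h import *
o=manip.observe();print(o['eef_pos'],o['ee_rot'],o['wrist_force'],o['finger_gap'],o['qpos'])
for c in ['scene']:
    shot(c,c+'4.png')
    for n in ['handle','pivot','nest','paddle','logger_mid']:
        for r in manip.place_of(n,c)[:3]: print(c,n,np.round(r['location']),r['p'])
a=cv2.imread('pics/scene4.png')[130:250,225:385]
cv2.imwrite('pics/4c.png',cv2.resize(a,None,fx=4,fy=4))
E
```

```text
[576.27584358 124.77208254 228.34963193] [1.74490021 2.60510058 0.00946707] [ 0.04839404 -0.06897077  0.23783233] 85.63080960776507 [ 1.93053624e-01  3.35285128e-01  1.69100134e+00 -2.74950794e-05
  1.10672293e+00 -1.97391070e-01]
scene handle [572. 123. 111.] 0.9
scene pivot [617.  16. 111.] 0.63
scene nest [472.  -2.  11.] 0.69
scene paddle [534. 215.  43.] 0.59
scene logger_mid [ 416. -529.   58.] 0.83
scene logger_mid [ 372. -370.   45.] 0.77
scene logger_mid [ 522. -404.   40.] 0.71
```

View pics/4c.png

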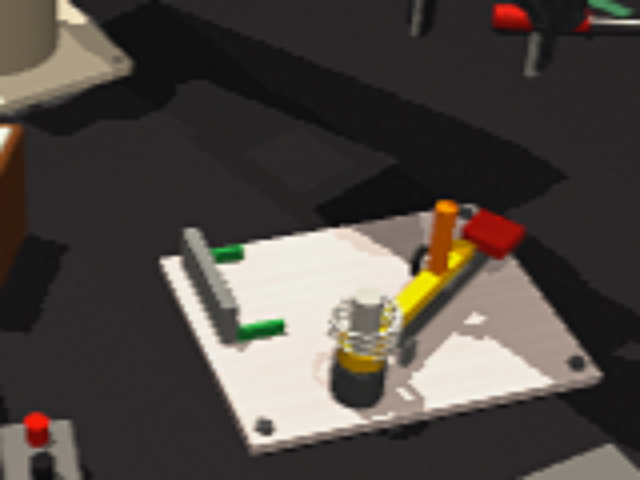

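Request:
move_arm:
  travel:
    - [-0.004,-0.044,0]
    - [-0.004,-0.044,0]
    - [-0.004,-0.044,0]
    - [-0.004,-0.044,0]
    - [-0.004,-0.044,0]
    - [-0.004,-0.044,0]
    - [-0.004,-0.044,0]
    - [-0.004,-0.044,0]
    - [-0.004,-0.044,0]
    - [-0.004,-0.044,0]
  rot:
    - [0,0,-8.3]
    - [0,0,-8.3]
    - [0,0,-8.3]
    - [0,0,-8.3]
    - [0,0,-8.3]
    - [0,0,-8.3]
    - [0,0,-8.3]
    - [0,0,-8.3]
    - [0,0,-8.3]
    - [0,0,-8.3]

```text
clock: 9.6
eef_pos: [532.5, -317.3, 222.1]
ee_rot: [-3.04, -0.787, 0.002]
wrist_force: [0.9, -0.4, -0.1]
finger_gap: 84.9
```

Request:
move_arm:
  travel:
    - [-0.004,-0.044,-0.02]
    - [-0.004,-0.044,-0.02]
    - [0,0,0]
    - [0,0,0]
    - [0,0,0]
  rot:
    - [0,0,-8.3]
    - [0,0,-8.3]
    - [0,0,0]
    - [0,0,0]
    - [0,0,0]

```text
clock: 10.1
eef_pos: [525.4, -402.9, 182.9]
ee_rot: [-3.121, -0.351, 0.001]
wrist_force: [0.1, 0.3, -0.5]
finger_gap: 85.7
```

```bash
python3 - <<'E'
from h import *
o=manip.observe();print(o['eef_pos'],o['ee_rot'],o['wrist_force'],o['finger_gap'],o['qpos'])
for c in ['scene']:
    shot(c,c+'5.png')
    for n in ['logger_mid','handle']:
        for r in manip.place_of(n,c)[:3]: print(c,n,np.round(r['location']),r['p'])
a=cv2.imread('pics/scene5.png')[150:290,90:260]
cv2.imwrite('pics/5c.png',cv2.resize(a,None,fx=4,fy=4))
E
```

```text
[ 525.3650924  -402.90517848  182.94251229] [-3.12085469e+00 -3.51188166e-01  9.52958220e-04] [ 0.10614878  0.26543548 -0.50392748] 85.70080899169518 [-6.72362454e-01  4.95155988e-01  1.55403737e+00  3.46442935e-04
  1.09356386e+00  6.74158411e-01]
scene logger_mid [ 523. -407.   42.] 0.7
scene logger_mid [ 416. -529.   59.] 0.68
scene logger_mid [ 372. -367.   44.] 0.61
scene handle [569. 122. 111.] 0.88
scene handle [ 452. -257.   -2.] 0.68
```

View pics/5c.png

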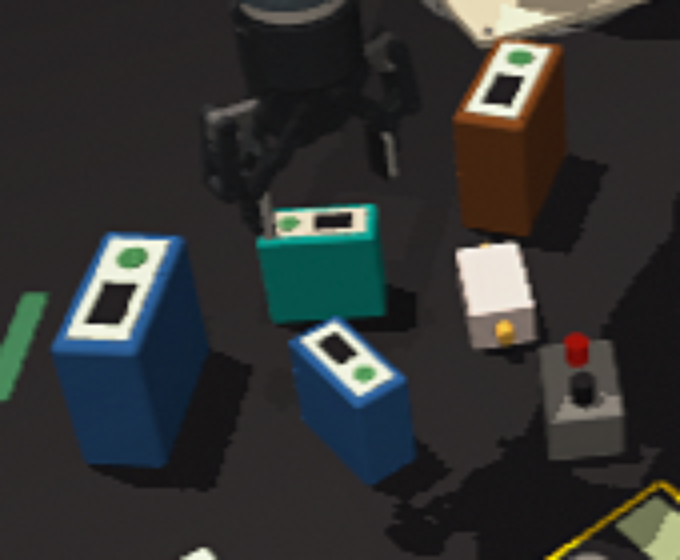

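The gripper hangs open over the small blue logger (crop (350,390)), lined up with its narrow side. I'll lower it.

Request:
move_arm:
  travel:
    - [0,-0.001,-0.04]
    - [0,0,-0.04]
    - [0,0,-0.03]
    - [0,0,-0.02]
    - [0,0,0]
    - [0,0,0]
  rot:
    - [0,0,-0.5]
    - [0,0,0]
    - [0,0,0]
    - [0,0,0]
    - [0,0,0]
    - [0,0,0]

```text
clock: 10.85
eef_pos: [526.1, -404.4, 54.2]
ee_rot: [3.123, 0.337, 0.001]
wrist_force: [0.1, -0.0, 0.7]
finger_gap: 85.8
```

Request:
move_arm:
  travel:
    - [0,0,0]
    - [0,0,0]
    - [0,0,0]
    - [0,0,0]
    - [0,0,0]
    - [0,0,0]
  rot:
    - [0,0,0]
    - [0,0,0]
    - [0,0,0]
    - [0,0,0]
    - [0,0,0]
    - [0,0,0]
  jaw: 1
  grip_force: 40

```text
clock: 11.45
eef_pos: [525.4, -404.8, 53.5]
ee_rot: [3.124, 0.336, 0.0]
wrist_force: [0.1, -0.6, 0.2]
finger_gap: 0.5
```

```bash
python3 - <<'E'
from h import *
o=manip.observe();print(o['eef_pos'],o['finger_gap'])
for c in ['scene','top']:
    shot(c,c+'6.png')
    for n in ['logger_mid']:
        for r in manip.place_of(n,c)[:4]: print(c,n,np.round(r['location']),r['p'])
a=cv2.imread('pics/scene6.png')[150:290,90:260];b=cv2.imread('pics/top6.png')[110:270,250:450]
cv2.imwrite('pics/6c.png',np.hstack([cv2.resize(a,(437,360)),cv2.resize(b,(360,360))]))
E
```

```text
[ 525.38568971 -404.84542396   53.50781877] 0.48055374196025297
scene logger_mid [ 413. -528.   56.] 0.96
scene logger_mid [ 521. -408.   43.] 0.68
scene logger_mid [ 316. -174.   53.] 0.58
scene logger_mid [ 373. -367.   46.] 0.5
top logger_mid [ 525. -402.   44.] 0.44
```

View pics/6c.png

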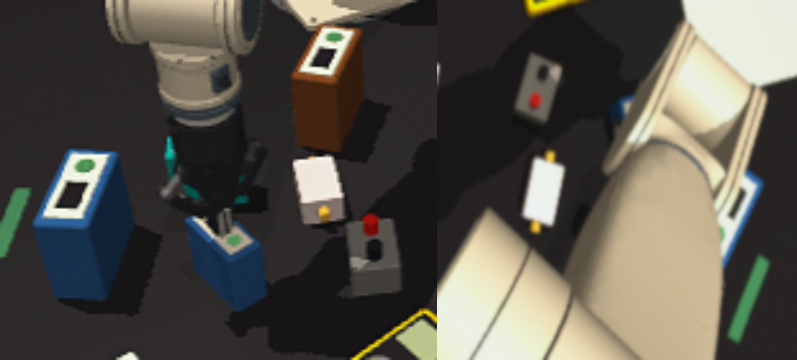

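```bash
python3 - <<'E'
from m import *
for X in [(525,-404,54),(525,-404,73),(525,-404,85)]: print(proj('scene',X))
im,d=shot('scene','scene7.png')
W=cloud('scene',im,d)
a=cv2.imread('pics/scene7.png')[205:275,145:215]
cv2.imwrite('pics/7c.png',cv2.resize(a,None,fx=8,fy=8,interpolation=cv2.INTER_CUBIC))
for v in range(220,272,4):
    print(v,[(u,*W[v,u].round().astype(int).tolist()) for u in range(164,194,5)])
E
```

```text
(np.float64(177.3071372650994), np.float64(246.70348673872502))
(np.float64(176.6035326558365), np.float64(242.03359307363655))
(np.float64(176.15189957361764), np.float64(239.03605945627208))
220 [(164, 543, -434, 185), (169, 545, -421, 182), (174, 536, -405, 168), (179, 541, -393, 166), (184, 529, -375, 148), (189, 383, -312, 4)]
224 [(164, 387, -396, 28), (169, 537, -421, 160), (174, 542, -409, 159), (179, 542, -395, 152), (184, 532, -378, 137), (189, 396, -318, 0)]
228 [(164, 542, -437, 157), (169, 529, -420, 139), (174, 540, -409, 143), (179, 538, -395, 135), (184, 411, -341, 5), (189, 415, -326, 1)]
232 [(164, 545, -440, 146), (169, 541, -425, 136), (174, 538, -411, 127), (179, 531, -395, 113), (184, 420, -346, -3), (189, 436, -335, 5)]
236 [(164, 496, -430, 85), (169, 500, -416, 81), (174, 534, -411, 109), (179, 535, -398, 102), (184, 439, -353, -1), (189, 446, -339, -2)]
240 [(164, 497, -432, 70), (169, 519, -423, 85), (174, 535, -413, 94), (179, 537, -400, 90), (184, 538, -386, 83), (189, 462, -346, -2)]
244 [(164, 493, -433, 51), (169, 527, -427, 78), (174, 540, -416, 85), 
[... 181 characters left out ...]
(189, 565, -383, 75)]
252 [(164, 471, -432, -3), (169, 517, -428, 37), (174, 547, -422, 62), (179, 572, -415, 81), (184, 573, -401, 75), (189, 565, -384, 59)]
256 [(164, 487, -438, -3), (169, 512, -429, 16), (174, 545, -423, 44), (179, 574, -417, 68), (184, 568, -401, 53), (189, 566, -386, 44)]
260 [(164, 504, -444, -1), (169, 513, -431, 1), (174, 536, -423, 18), (179, 569, -417, 47), (184, 571, -403, 41), (189, 568, -388, 30)]
264 [(164, 520, -450, 1), (169, 526, -436, -1), (174, 534, -424, 0), (179, 568, -419, 30), (184, 570, -405, 24), (189, 564, -388, 10)]
268 [(164, 535, -455, 1), (169, 542, -442, 0), (174, 547, -429, -2), (179, 566, -420, 12), (184, 573, -407, 12), (189, 571, -392, 1)]
```

View pics/7c.png

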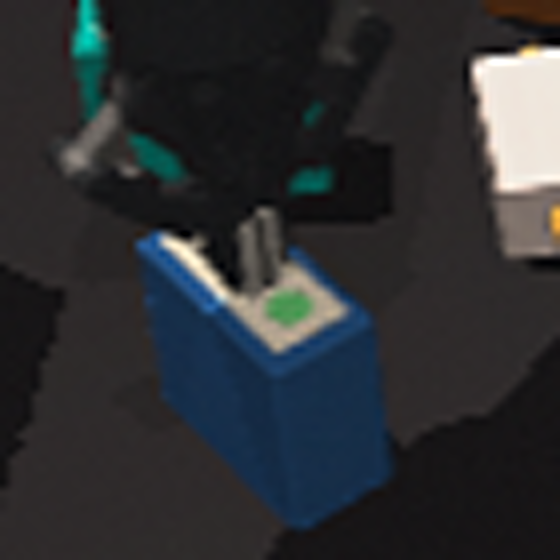

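```bash
python3 - <<'E'
from m import *
for z in (183,196,210,225): print(z,proj('scene',(525.4,-402.9,z)))
o=manip.observe();print(o['wrist_force'],o['ft_torque'],o['qpos'],o['finger_gap'])
E
```

```text
183 (np.float64(172.6794152203512), np.float64(213.0154963106064))
196 (np.float64(172.13134752678718), np.float64(209.35631113747988))
210 (np.float64(171.5321429734285), np.float64(205.35570967333967))
225 (np.float64(170.8795599506147), np.float64(200.9987257654098))
[-0.24526002 -0.6894733  -0.16800585] [ 0.01379038 -0.05003604  0.00095988] [-6.74441148e-01  6.55547167e-01  1.61807896e+00  2.00073730e-05
  8.68147000e-01  6.82242283e-01] 0.14554175373564723
```

Request:
move_arm:
  travel:
    - [0,0,0.04]
    - [0,0,0.04]
    - [0,0,0]
    - [0,0,0]
  rot:
    - [0,0,0]
    - [0,0,0]
    - [0,0,0]
    - [0,0,0]

```text
clock: 12.1
eef_pos: [526.0, -405.3, 134.7]
ee_rot: [3.122, 0.336, 0.003]
wrist_force: [-0.8, 0.5, 0.2]
finger_gap: 0.2
```

```bash
python3 - <<'E'
from m import *
o=manip.observe();print(o['eef_pos'],o['wrist_force'],o['ft_torque'],o['finger_gap'])
im,d=shot('scene','scene8.png')
p=o['eef_pos']; print(proj('scene',p))
for r in manip.place_of('logger_mid','scene')[:4]: print(np.round(r['location']),r['p'])
a=cv2.imread('pics/scene8.png')[185:275,135:225]
u,v=proj('scene',p); a=cv2.resize(a,None,fx=6,fy=6,interpolation=cv2.INTER_CUBIC); cv2.circle(a,(int((u-135)*6),int((v-185)*6)),4,(0,0,255),1)
cv2.imwrite('pics/8c.png',a)
E
```

```text
[ 525.98308052 -405.27199149  134.65807296] [-0.83773359  0.50375632  0.16208579] [ 0.01899196 -0.02517672 -0.00431729] 0.1759925392269064
(np.float64(173.91804093492453), np.float64(226.58622920945385))
[ 315. -170.   57.] 0.87
[ 372. -367.   42.] 0.85
[ 415. -529.   59.] 0.8
[ 524. -408.   45.] 0.57
```

View pics/8c.png

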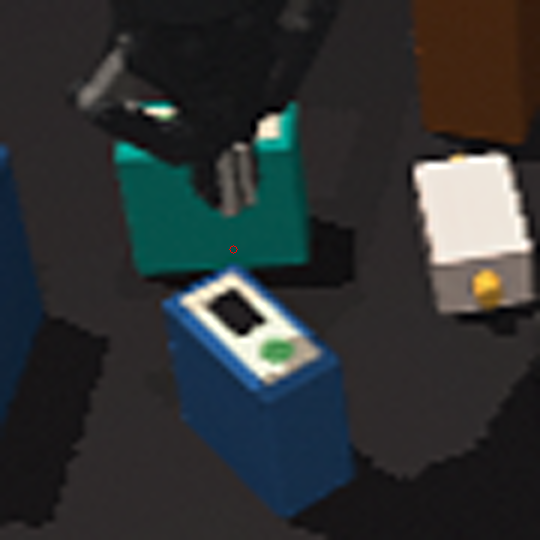

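```bash
python3 - <<'E'
from m import *
o=manip.observe();print(o['eef_pos'])
im,d=shot('scene','scene9.png');W=cloud('scene',im,d)
for v in range(205,224): print(v,[(u,*W[v,u].round().astype(int).tolist(),im[v,u].tolist()) for u in (172,174,176)])
im,d=shot('top','top9.png');
cv2.imwrite('pics/top9c.png',cv2.resize(cv2.imread('pics/top9.png')[110:270,250:450],None,fx=4,fy=4))
E
```

```text
[ 524.69452777 -404.21236727  132.37744604]
205 [(172, 527, -402, 212, [23, 23, 24]), (174, 534, -399, 216, [22, 22, 23]), (176, 536, -394, 216, [20, 19, 21])]
206 [(172, 538, -406, 218, [23, 22, 24]), (174, 533, -399, 211, [22, 21, 22]), (176, 537, -395, 213, [21, 20, 22])]
207 [(172, 538, -406, 215, [22, 22, 24]), (174, 535, -400, 210, [21, 20, 22]), (176, 537, -395, 210, [23, 22, 23])]
208 [(172, 537, -406, 211, [20, 20, 23]), (174, 536, -400, 208, [16, 15, 17]), (176, 533, -394, 203, [17, 15, 18])]
209 [(172, 535, -406, 206, [22, 21, 24]), (174, 530, -399, 199, [105, 100, 93]), (176, 533, -395, 199, [49, 44, 42])]
210 [(172, 538, -407, 205, [37, 38, 38]), (174, 534, -401, 199, [64, 61, 58]), (176, 528, -393, 192, [64, 60, 57])]
211 [(172, 535, -407, 200, [96, 91, 85]), (174, 535, -401, 197, [40, 37, 34]), (176, 530, -394, 190, [75, 70, 67])]
212 [(172, 536, -407, 197, [94, 90, 84]), (174, 535, -402, 194, [49, 47, 44]), (176, 536, -397, 192, [74, 70, 65])]
213 [(172, 538, -408, 195, [88, 85, 78]), (174, 534, -402, 189, [50, 48, 45]), (176, 536, -397, 188, [88, 82, 78])]
214 [(172,
[... 431 characters left out ...]
8, 175, [93, 86, 80])]
218 [(172, 532, -409, 173, [64, 60, 58]), (174, 537, -405, 175, [71, 67, 62]), (176, 536, -399, 171, [91, 81, 76])]
219 [(172, 532, -409, 170, [65, 58, 56]), (174, 536, -405, 170, [88, 81, 74]), (176, 537, -400, 169, [45, 69, 65])]
220 [(172, 532, -410, 166, [89, 87, 81]), (174, 537, -406, 168, [72, 87, 80]), (176, 405, -362, 44, [2, 84, 76])]
221 [(172, 395, -372, 36, [25, 85, 77]), (174, 400, -367, 38, [18, 79, 72]), (176, 401, -361, 36, [4, 83, 75])]
222 [(172, 402, -374, 39, [5, 84, 76]), (174, 401, -368, 35, [2, 83, 74]), (176, 404, -362, 34, [5, 83, 75])]
223 [(172, 396, -373, 29, [6, 83, 75]), (174, 401, -368, 31, [6, 83, 75]), (176, 404, -363, 30, [7, 84, 76])]
```

View pics/top9c.png

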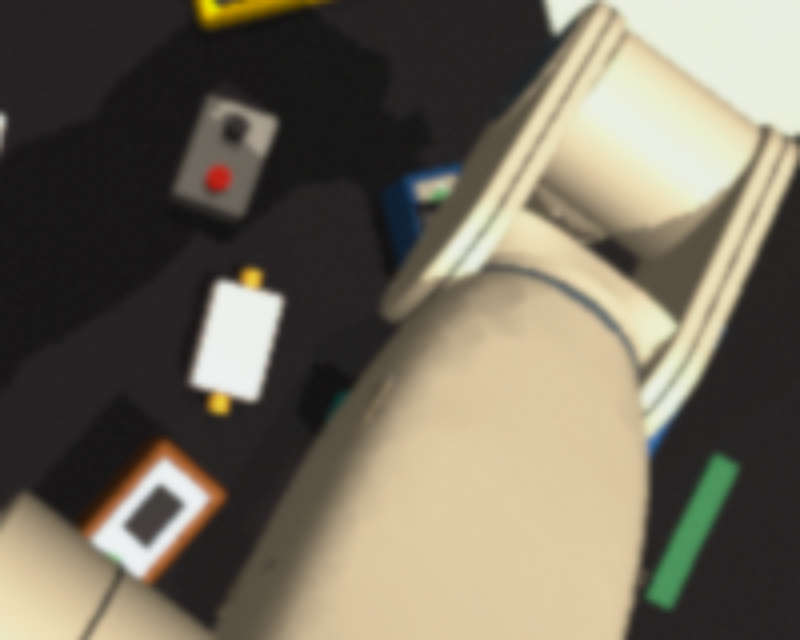

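The closed fingertips sit at about z 165 while the reported TCP is z 133. The tips really end about 31 mm higher than reported, so the fingers closed just above the logger. x and y agree. I'll correct the height and regrasp.

Request:
move_arm:
  travel:
    - [0,0,0]
    - [0,0,0]
    - [0,0,0]
    - [0,0,0]
    - [0,0,0]
    - [0,0,0]
    - [0,0,0]
  rot:
    - [0,0,0]
    - [0,0,0]
    - [0,0,0]
    - [0,0,0]
    - [0,0,0]
    - [0,0,0]
    - [0,0,0]
  jaw: 0

```text
clock: 13.0
eef_pos: [525.4, -404.8, 133.5]
ee_rot: [3.124, 0.336, 0.0]
wrist_force: [-0.0, -0.3, -0.3]
finger_gap: 85.2
```

Request:
move_arm:
  travel:
    - [0,0,-0.03]
    - [0,0,-0.03]
    - [0,0,-0.03]
    - [0,0,-0.015]
    - [0,0,-0.007]
    - [0,0,0]
    - [0,0,0]
  rot:
    - [0,0,0]
    - [0,0,0]
    - [0,0,0]
    - [0,0,0]
    - [0,0,0]
    - [0,0,0]
    - [0,0,0]

```text
clock: 13.7
eef_pos: [526.2, -405.4, 22.6]
ee_rot: [3.122, 0.336, 0.002]
wrist_force: [-0.5, -0.2, 0.9]
finger_gap: 85.1
```

Request:
move_arm:
  travel:
    - [0,0,0]
    - [0,0,0]
    - [0,0,0]
    - [0,0,0]
    - [0,0,0]
    - [0,0,0]
  rot:
    - [0,0,0]
    - [0,0,0]
    - [0,0,0]
    - [0,0,0]
    - [0,0,0]
    - [0,0,0]
  jaw: 1
  grip_force: 40

```text
clock: 14.3
eef_pos: [525.7, -405.0, 22.3]
ee_rot: [3.123, 0.336, 0.001]
wrist_force: [-1.7, 1.9, 6.6]
finger_gap: 43.5
```

Request:
move_arm:
  travel:
    - [0,0,0.02]
    - [0,0,0.03]
    - [0,0,0.03]
    - [0,0,0.03]
    - [0,0,0]
    - [0,0,0]
  rot:
    - [0,0,0]
    - [0,0,0]
    - [0,0,0]
    - [0,0,0]
    - [0,0,0]
    - [0,0,0]

```text
clock: 14.9
eef_pos: [525.2, -404.7, 131.2]
ee_rot: [3.123, 0.336, 0.0]
wrist_force: [-1.0, 0.1, -3.5]
finger_gap: 43.7
```

```bash
python3 - <<'E'
from m import *
o=manip.observe();print(o['eef_pos'],o['wrist_force'],o['ft_torque'],o['finger_gap'])
im,d=shot('scene','scene10.png')
cv2.imwrite('pics/10c.png',cv2.resize(cv2.imread('pics/scene10.png')[150:290,110:270],None,fx=4,fy=4))
E
```

```text
[ 525.22560548 -404.69632688  131.20940126] [-0.98987741  0.11806341 -3.51116045] [-0.04267095  0.00805828  0.01515002] 43.74737107741488
```

View pics/10c.png

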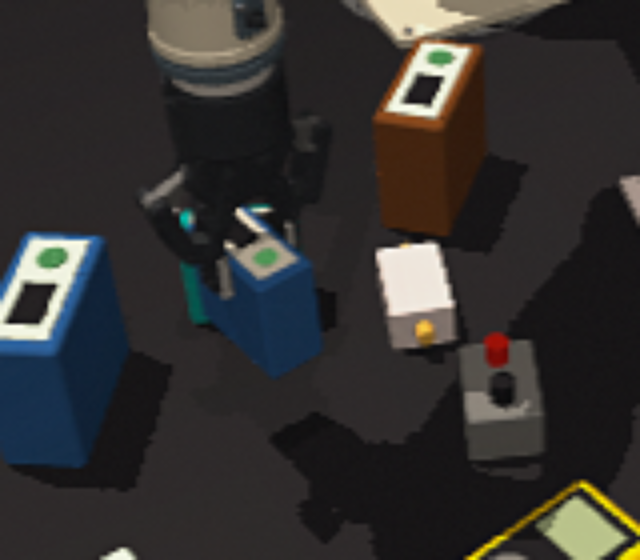

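Request:
move_arm:
  travel:
    - [-0.005,0.04,0]
    - [-0.005,0.041,0]
    - [-0.005,0.041,0]
    - [-0.005,0.041,0]
    - [-0.005,0.041,0]
    - [-0.005,0.041,0]
    - [-0.005,0.041,0]
    - [-0.005,0.041,0]
    - [-0.005,0.041,0]
    - [-0.005,0.041,0]
  rot:
    - [0,0,-2.6]
    - [0,0,-2.6]
    - [0,0,-2.6]
    - [0,0,-2.6]
    - [0,0,-2.6]
    - [0,0,-2.6]
    - [0,0,-2.6]
    - [0,0,-2.6]
    - [0,0,-2.6]
    - [0,0,-2.6]

```text
clock: 15.95
eef_pos: [473.5, 5.7, 129.7]
ee_rot: [3.118, -0.379, -0.005]
wrist_force: [0.5, -0.5, -2.0]
finger_gap: 43.4
```

Request:
move_arm:
  travel:
    - [0,0,-0.02]
    - [0,0,-0.01]
    - [0,0,0]
    - [0,0,0]
  rot:
    - [0,0,0]
    - [0,0,0]
    - [0,0,0]
    - [0,0,0]

```text
clock: 16.35
eef_pos: [474.9, 3.5, 100.7]
ee_rot: [3.119, -0.377, -0.003]
wrist_force: [0.3, -0.0, -3.3]
finger_gap: 43.1
```

```bash
python3 - <<'E'
from m import *
o=manip.observe();print(o['eef_pos'],o['ee_rot'],o['wrist_force'],o['ft_torque'],o['finger_gap'])
for c in ['scene','top']:
    im,d=shot(c,c+'11.png')
    for n in ('logger_mid','nest','handle'):
        for r in manip.place_of(n,c)[:3]: print(c,n,np.round(r['location']),r['p'])
a=cv2.imread('pics/scene11.png')[120:250,240:390]; b=cv2.imread('pics/top11.png')[90:230,120:270]
cv2.imwrite('pics/11c.png',np.hstack([cv2.resize(a,(430,372)),cv2.resize(b,(369,372))]))
E
```

```text
[474.88359082   3.52443823 100.69886718] [ 3.11859993 -0.37717371 -0.00313318] [ 0.33401147 -0.04462471 -3.34557304] [ 0.00483151 -0.00055217  0.01079551] 43.14858621606236
scene logger_mid [ 372. -368.   43.] 0.82
scene logger_mid [ 414. -530.   57.] 0.69
scene logger_mid [ 317. -173.   57.] 0.61
scene nest [472.  -4.  12.] 0.56
scene nest [ 451. -258.    1.] 0.52
scene handle [574. 123. 111.] 0.85
top logger_mid [ 417. -528.   60.] 0.93
top logger_mid [ 374. -370.   42.] 0.81
top logger_mid [ 311. -173.   58.] 0.57
top nest [471.   1.  12.] 0.65
top handle [574. 122. 110.] 0.56
```

View pics/11c.png

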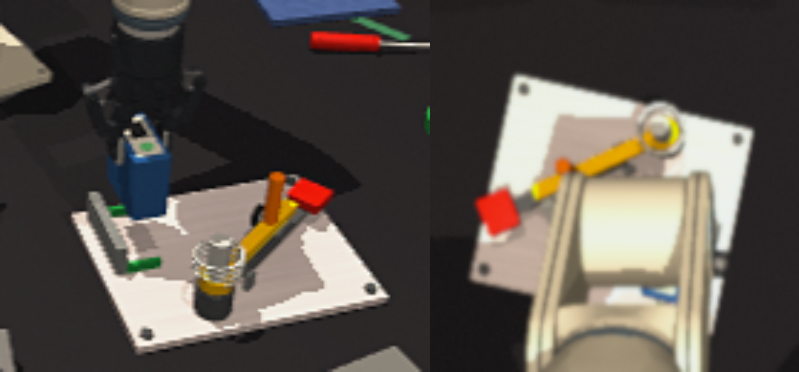

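```bash
python3 - <<'E'
from m import *
c,s=np.cos(np.radians(-13.3)),np.sin(np.radians(-13.3)); O=np.array([528.6,37.9])
for k in range(2):
    im,d=shot('scene','scene12%d.png'%k);W=cloud('scene',im,d)
    h=cv2.cvtColor(im,cv2.COLOR_RGB2HSV)
    X=W[...,:2]-O; rx=c*X[...,0]+s*X[...,1]; ry=-s*X[...,0]+c*X[...,1]; z=W[...,2]
    near=(abs(rx+45)<75)&(abs(ry+50)<60)
    blue=near&(h[...,0]>98)&(h[...,0]<125)&(h[...,1]>110)&(z>70)
    print('blue',blue.sum(),'z',np.percentile(z[blue],[1,50,99]))
    end=blue&(z<150)&(z>85)&(rx>-15)
    print('end face rx',np.percentile(rx[end],[5,50,95]),'ry',np.percentile(ry[end],[1,50,99]),end.sum())
    A=np.c_[ry[end],np.ones(end.sum())]; print('slope',np.linalg.lstsq(A,rx[end],rcond=None)[0])
    g=near&(h[...,0]>45)&(h[...,0]<85)&(h[...,1]>90)&(z<35)
    for lo,hi in((-140,-60),(-30,60)):
        m=g&(rx>lo)&(rx<hi)
        print('green',m.sum(),np.percentile(rx[m],[2,50,98]).round(1),np.percentile(ry[m],[2,50,98]).round(1),np.median(z[m]))
    f=(abs(rx+45)<70)&(ry<-60)&(ry>-100)&(abs(z-52)<5)
    print('fence top',f.sum(),np.percentile(rx[f],[2,98]).round(1),np.percentile(ry[f],[2,50,98]).round(1))
E
```

```text
blue 412 z [ 84.54775875 126.85678007 168.30128753]
end face rx [-7.25121173 -0.32660544  3.55031932] ry [-68.82188337 -49.08551931 -26.09511924] 220
slope [0.07965213 3.3263209 ]
green 18 [-98.5 -93.3 -90.2] [-55.8 -48.8 -39. ] 20.024504120894775
green 42 [ 2.6  7.8 12. ] [-70.5 -51.4 -32.1] 20.564220180034766
fence top 94 [-97.4   9.2] [-87.1 -80.4 -73. ]
blue 412 z [ 84.4499107  125.93099655 167.2130301 ]
end face rx [-7.76010455 -0.46582617  3.62993392] ry [-68.4541582  -49.19107753 -25.36390292] 221
slope [0.08637884 3.34947375]
green 18 [-101.3  -93.8  -89.8] [-56.6 -48.9 -38.8] 19.105268134531094
green 42 [ 3.7  8.7 12.8] [-72.2 -51.8 -32.8] 21.1348239544671
fence top 99 [-95.8   8.8] [-87.6 -81.3 -73.5]
```

Request:
move_arm:
  travel:
    - [-0.0005,0,-0.02]
    - [0,0,-0.02]
    - [0,0,-0.01]
    - [0,0,-0.006]
    - [0,0,0]
    - [0,0,0]
  rot:
    - [0,0,0.5]
    - [0,0,0]
    - [0,0,0]
    - [0,0,0]
    - [0,0,0]
    - [0,0,0]

```text
clock: 17.45
eef_pos: [475.3, 4.2, 45.8]
ee_rot: [-3.121, 0.362, -0.001]
wrist_force: [0.2, 0.1, -2.5]
finger_gap: 43.8
```

Request:
move_arm:
  travel:
    - [0,0,-0.003]
    - [0,0,-0.003]
    - [0,0,-0.002]
    - [0,0,0]
    - [0,0,0]
  rot:
    - [0,0,0]
    - [0,0,0]
    - [0,0,0]
    - [0,0,0]
    - [0,0,0]

```text
clock: 17.95
eef_pos: [474.9, 4.2, 37.4]
ee_rot: [-3.121, 0.362, 0.0]
wrist_force: [0.2, -0.5, -3.6]
finger_gap: 43.1
```

```bash
python3 - <<'E'
from m import *
o=manip.observe();print(o['eef_pos'],o['wrist_force'],o['ft_torque'],o['finger_gap'])
im,d=shot('scene','scene13.png')
cv2.imwrite('pics/13c.png',cv2.resize(cv2.imread('pics/scene13.png')[140:240,245:345],None,fx=6,fy=6))
E
```

```text
[474.87100698   4.20680126  37.38979372] [ 0.16522929 -0.4607383  -3.57163859] [-0.00119094 -0.02939644 -0.03190565] 43.12080693033747
```

View pics/13c.png

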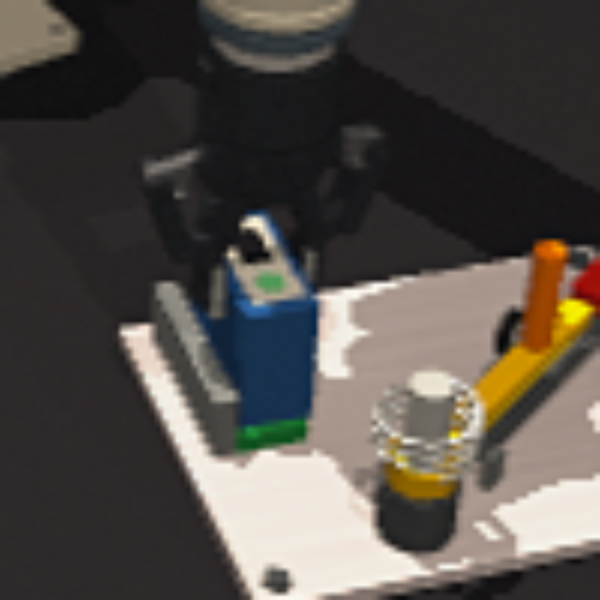

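The logger is between the stops (green stop at crop (270,435)) with no side force. I'll keep lowering until it touches down.

Request:
move_arm:
  travel:
    - [0,0,-0.002]
    - [0,0,-0.0015]
    - [0,0,0]
    - [0,0,0]
  rot:
    - [0,0,0]
    - [0,0,0]
    - [0,0,0]
    - [0,0,0]

```text
clock: 18.4
eef_pos: [475.0, 4.2, 34.3]
ee_rot: [-3.121, 0.362, -0.0]
wrist_force: [-1.0, 0.0, 4.8]
finger_gap: 43.4
```

Touchdown. Slide it gently to the fence.

Request:
move_arm:
  travel:
    - [-0.0003,-0.0015,0]
    - [-0.0004,-0.0015,0]
    - [0,0,0]
    - [0,0,0]
  rot:
    - [0,0,0]
    - [0,0,0]
    - [0,0,0]
    - [0,0,0]

```text
clock: 18.8
eef_pos: [475.0, 1.4, 34.3]
ee_rot: [-3.12, 0.362, -0.002]
wrist_force: [-0.0, 4.0, 6.3]
finger_gap: 43.4
```

Request:
move_arm:
  travel:
    - [0,0,0]
    - [0,0,0]
    - [0,0,0]
    - [0,0,0]
    - [0,0,0]
    - [0,0,0]
    - [0,0,0]
  rot:
    - [0,0,0]
    - [0,0,0]
    - [0,0,0]
    - [0,0,0]
    - [0,0,0]
    - [0,0,0]
    - [0,0,0]
  jaw: 0

```text
clock: 19.5
eef_pos: [474.2, 1.2, 33.9]
ee_rot: [3.121, -0.362, -0.0]
wrist_force: [-0.6, 0.4, 0.2]
finger_gap: 85.8
```

Request:
move_arm:
  travel:
    - [0,0,0.03]
    - [0,0,0.04]
    - [0,0,0.05]
    - [0,0,0.04]
    - [0,0,0.03]
    - [0,0,0]
  rot:
    - [0,0,0]
    - [0,0,0]
    - [0,0,0]
    - [0,0,0]
    - [0,0,0]
    - [0,0,0]

```text
clock: 20.1
eef_pos: [477.0, 1.2, 228.3]
ee_rot: [-3.12, 0.362, -0.013]
wrist_force: [-0.1, 0.9, -0.6]
finger_gap: 85.4
```

```bash
cat > chk.py <<'E'
from m import *
import sys
k=sys.argv[1]
c,s=np.cos(np.radians(-13.3)),np.sin(np.radians(-13.3)); O=np.array([528.6,37.9])
def rig(p): p=np.array(p)[:2]-O; return np.round([c*p[0]+s*p[1],-s*p[0]+c*p[1]],1)
o=manip.observe();print(o['eef_pos'],o['ee_rot'],o['wrist_force'],o['qpos'])
for cam in ('scene','top'):
    im,d=shot(cam,f'{cam}{k}.png');W=cloud(cam,im,d)
    for n in ('logger_mid','handle','paddle','splitter','terminals'):
        for r in manip.place_of(n,cam)[:4]:
            if n!='logger_mid' or np.hypot(*(np.array(r['location'])[:2]-[473,0]))<60: print(cam,n,np.round(r['location']),rig(r['location']),round(r['p'],2))
    X=W[...,:2]-O; rx=c*X[...,0]+s*X[...,1]; ry=-s*X[...,0]+c*X[...,1]; z=W[...,2]
    m=(abs(rx+45)<70)&(abs(ry+50)<45)&(abs(z-97)<8)&(d>0)
    if m.sum()>30: print(cam,'top face',cv2.minAreaRect(np.c_[rx[m],ry[m]].astype(np.float32)),np.median(z[m]))
a=cv2.imread(f'pics/scene{k}.png')[120:250,240:390]; b=cv2.imread(f'pics/top{k}.png')[90:230,120:270]
cv2.imwrite(f'pics/{k}c.png',np.hstack([cv2.resize(a,(430,372)),cv2.resize(b,(369,372))]))
E
python3 chk.py 14
```

```text
[477.01678914   1.16030399 228.32737367] [-3.11987512  0.36174394 -0.01340998] [-0.14085418  0.91853572 -0.63461001] [-2.25108175e-02  1.61784830e-01  1.92571576e+00 -9.92636172e-06
  1.04551664e+00  1.77915597e+00]
scene handle [573. 121. 112.] [24.1 91.3] 0.63
scene paddle [535. 215.  47.] [-35.  174.1] 0.74
scene splitter [ 452. -259.   -1.] [  -6.6 -306.2] 0.87
scene terminals [ 584. -254.   -2.] [ 121.3 -270.7] 0.97
scene terminals [538. 215.  43.] [-31.9 174. ] 0.44
scene top face ((-43.363128662109375, -48.83424758911133), (94.8682632446289, 44.486412048339844), 0.23827245831489563) 96.70618895848244
top paddle [534. 219.  45.] [-36.4 177.7] 0.46
top splitter [ 448. -262.    3.] [  -9.5 -310.1] 0.69
top terminals [ 585. -249.   -4.] [ 120.6 -266.2] 0.88
top top face ((-81.5573501586914, -37.31856918334961), (19.75966453552246, 22.89523696899414), 12.60032844543457) 96.1809704020452
```

View pics/14c.png

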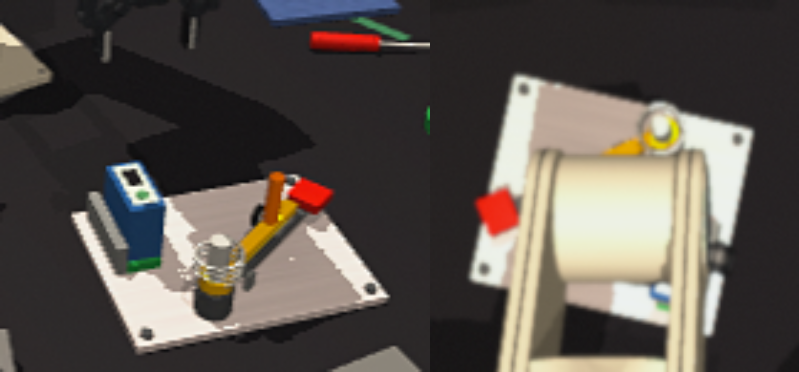

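Request:
move_arm:
  travel:
    - [0.01,0.037,-0.01]
    - [0.01,0.037,-0.01]
    - [0.01,0.037,-0.01]
    - [0.01,0.037,-0.02]
    - [0.009,0.037,-0.02]
    - [0.009,0.036,-0.03]
    - [0,0,-0.03]
    - [0,0,0]
    - [0,0,0]
  rot:
    - [0,0,6]
    - [0,0,6]
    - [0,0,6]
    - [0,0,6]
    - [0,0,6]
    - [0,0,6]
    - [0,0,0]
    - [0,0,0]
    - [0,0,0]
  jaw: 1

```text
clock: 21.6
eef_pos: [531.7, 221.8, 93.7]
ee_rot: [3.079, 0.62, -0.003]
wrist_force: [0.6, -0.5, 1.0]
finger_gap: -0.0
```

```bash
python3 chk.py 15
```

```text
[531.66186697 221.82851951  93.69849702] [ 3.07944567e+00  6.19614047e-01 -2.98639652e-03] [ 0.59178894 -0.48468877  1.04155972] [ 3.74668950e-01  4.94646487e-01  1.80708996e+00 -1.18150630e-04
  8.41803218e-01  1.54842732e+00]
scene logger_mid [475.   1.  55.] [-43.8 -48.7] 0.66
scene handle [571. 120. 110.] [22. 90.] 0.79
scene paddle [ 582. -250.    1.] [ 118.6 -267.7] 0.71
scene paddle [535. 216.  44.] [-34.4 175.3] 0.47
scene splitter [ 450. -258.   -2.] [  -8.2 -305.7] 0.63
scene terminals [ 584. -254.    0.] [ 120.7 -271.1] 0.93
scene top face ((-41.76479721069336, -48.333709716796875), (44.211631774902344, 94.82088470458984), 89.70474243164062) 96.67482927915931
top logger_mid [471.   1.  57.] [-47.2 -49. ] 0.68
top handle [569. 122. 111.] [20.2 91.3] 0.71
top paddle [532. 216.  46.] [-37.4 174.1] 0.9
top splitter [ 447. -259.    5.] [ -10.6 -308. ] 0.59
top terminals [ 587. -248.   -4.] [ 122.8 -265.3] 0.97
top top face ((-45.101470947265625, -47.496559143066406), (44.106651306152344, 89.2220458984375), 89.70299530029297) 95.86584808828522
```

View pics/15c.png

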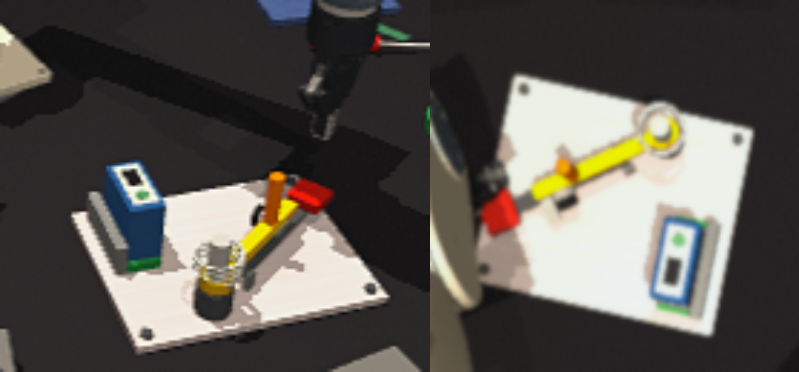

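The logger is square in the nest at rig (-45, -48), the hammer is still cocked, and the fingertips are above the red paddle. Press it.

Request:
move_arm:
  travel:
    - [0,0,-0.03]
    - [0,0,-0.025]
    - [0,0,-0.015]
    - [0,0,0]
    - [0,0,0]
  rot:
    - [0,0,0]
    - [0,0,0]
    - [0,0,0]
    - [0,0,0]
    - [0,0,0]

```text
clock: 22.7
eef_pos: [532.4, 222.3, 24.1]
ee_rot: [3.08, 0.62, -0.0]
wrist_force: [0.0, -0.7, -0.4]
finger_gap: -0.1
```

Request:
move_arm:
  travel:
    - [0,0,-0.005]
    - [0,0,-0.005]
    - [0,0,-0.004]
    - [0,0,0]
    - [0,0,0]
  rot:
    - [0,0,0]
    - [0,0,0]
    - [0,0,0]
    - [0,0,0]
    - [0,0,0]

```text
clock: 23.2
eef_pos: [532.6, 222.4, 10.2]
ee_rot: [-3.08, -0.62, -0.001]
wrist_force: [1.5, 1.7, 2.1]
finger_gap: 0.2
```

Now in contact at 2 N. Continue down.

Request:
move_arm:
  travel:
    - [0,0,-0.003]
    - [0,0,-0.003]
    - [0,0,-0.001]
    - [0,0,0]
    - [0,0,0]
    - [0,0,0]
  rot:
    - [0,0,0]
    - [0,0,0]
    - [0,0,0]
    - [0,0,0]
    - [0,0,0]
    - [0,0,0]

```text
clock: 23.8
eef_pos: [532.3, 222.2, 3.0]
ee_rot: [-3.08, -0.62, -0.0]
wrist_force: [0.7, 1.8, 2.7]
finger_gap: 0.2
```

```bash
python3 chk.py 16
```

```text
[532.26775926 222.2300227    2.96237388] [-3.07976725e+00 -6.20139490e-01 -1.85626986e-04] [0.66871482 1.77374001 2.70012742] [ 3.74887585e-01  6.39978928e-01  1.83162744e+00 -1.69391938e-05
  6.69868128e-01  1.54829290e+00]
scene logger_mid [473.  -4.  54.] [-44.4 -54. ] 0.69
scene handle [502.  41. 113.] [-26.7  -3. ] 0.86
scene paddle [504.  43. 113.] [-24.7  -0.6] 0.54
scene paddle [535. 220.  35.] [-35.5 178.2] 0.53
scene splitter [ 449. -257.   -0.] [  -9.4 -304.9] 0.73
scene terminals [ 584. -254.   -2.] [ 121.  -271.4] 0.8
scene top face ((-42.22494125366211, -43.114280700683594), (93.94886779785156, 67.97936248779297), 6.605282306671143) 96.47639691118465
top handle [503.  40. 112.] [-25.3  -3.8] 0.77
top handle [616.  18. 109.] [89.3  1.1] 0.15
top paddle [531. 222.  35.] [-40.4 179.7] 0.85
top splitter [ 446. -263.    2.] [ -10.9 -311.5] 0.96
top splitter [475.   2.  53.] [-43.4 -47.6] 0.17
top terminals [ 585. -249.   -2.] [ 121.2 -266.4] 0.8
top terminals [500.  43. 110.] [-28.8  -1.8] 0.74
top top face ((-44.71710205078125, -39.37541961669922), (66.70942687988281, 89.68912506103516), 89.39248657226562) 96.2534082145567
```

View pics/16c.png

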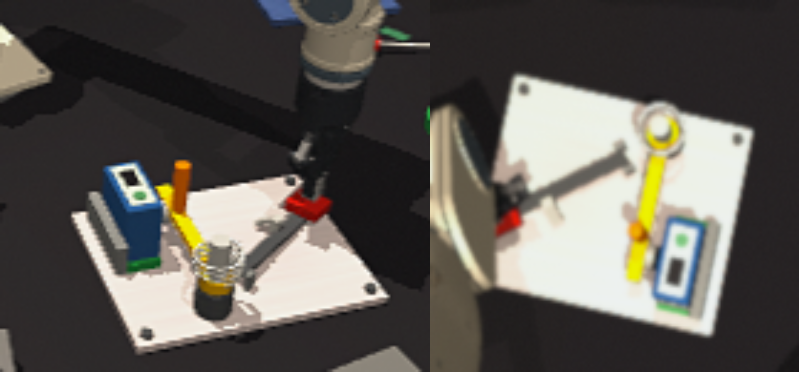

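The hammer fired and now rests against the upright logger, with the handle at about (502,41) mm. Lift off the paddle.

Request:
move_arm:
  travel:
    - [0,0,0.01]
    - [0,0,0.02]
    - [0,0,0.04]
    - [0,0,0.05]
    - [0,0,0.05]
    - [0,0,0]
    - [0,0,0]
  rot:
    - [0,0,0]
    - [0,0,0]
    - [0,0,0]
    - [0,0,0]
    - [0,0,0]
    - [0,0,0]
    - [0,0,0]

```text
clock: 25.1
eef_pos: [532.3, 222.0, 174.4]
ee_rot: [-3.08, -0.62, -0.003]
wrist_force: [0.2, -0.1, 0.2]
finger_gap: -0.1
```

```bash
python3 chk.py 17
```

```text
[532.26651538 222.01538978 174.43294749] [-3.07970376e+00 -6.19990257e-01 -2.84114814e-03] [ 0.2390455  -0.06172666  0.18266389] [ 3.74661485e-01  3.82367089e-01  1.76003480e+00 -2.58907110e-04
  9.97392292e-01  1.54827894e+00]
scene logger_mid [474.  -1.  56.] [-44. -50.] 0.69
scene handle [507.  42. 109.] [-22.4  -0.7] 0.6
scene paddle [535. 214.  44.] [-34.7 172.8] 0.85
scene splitter [ 450. -256.   -3.] [  -8.7 -303.7] 0.56
scene terminals [ 585. -253.    0.] [ 121.6 -270. ] 0.67
scene top face ((-44.28753662109375, -42.82544708251953), (93.36632537841797, 67.75102996826172), 6.51499605178833) 96.61481047500945
top logger_mid [474.   0.  57.] [-44.1 -48.9] 0.79
top handle [504.  43. 111.] [-25.3  -0.8] 0.72
top paddle [535. 221.  45.] [-35.6 179.3] 0.79
top paddle [473.   2.  53.] [-46.2 -47.7] 0.36
top splitter [ 451. -261.    1.] [  -7.2 -308.5] 0.88
top terminals [ 586. -247.   -1.] [ 121.3 -263.9] 0.94
top top face ((-44.84254455566406, -39.298343658447266), (66.47032928466797, 89.40625), 89.69747161865234) 96.43366297768341
```

View pics/17c.png

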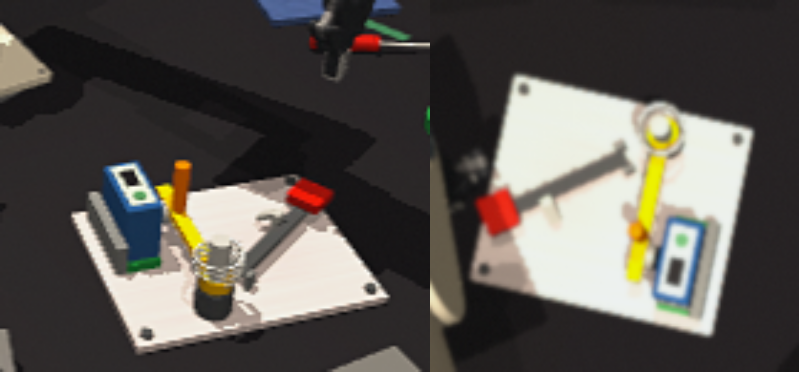

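The logger is at rig (-44, -49.5), the hammer angle is about 0.24 rad, the paddle is back up and the robot is clear. Handing in.

```bash
python3 -c "
from workcell import manip
print(manip.sign_off())"
```

```text
the job is handed in; nothing more can be done
None
```

The bump test is done and handed in at about 25 s of the 64 s allowed; the hand-in gave no verdict.

- **Cocking:** I drew the hammer to about 1.32 rad and eased it back to about 1.20 rad. There the force on the handle reversed and it stayed cocked after release.
- **Placing:** I set the small blue logger in the nest, slid it to the fence and let go.
- **Striking:** I pressed the red paddle. The next picture showed the hammer resting against the logger.

**Last checks, by camera:**

| Check | Measured | Required |
|---|---|---|
| Logger centre in the rig frame | about (-44, -49.5) mm | -51 to -39, -57 to -43 mm |
| Logger stance | upright in the pictures; square within about 0.01 rad just before the strike | within 0.10 and 0.15 rad |
| Hammer angle | about 0.24 rad, against the logger | 0.12 to 0.36 rad |
| Splitter and terminals | at their starting places, within camera error | moved no more than 25 mm |
| Paddle | back up | up |
| Robot | clear, about 0 N at the wrist | touching nothing |

The hammer's speed during the swing and its pressing force on the logger were not measured, only inferred from the pictures.

**What disagreed:**
- **Finger height:** the fingertips stand about 31 mm higher than the reported tool position. The first grasp of the logger therefore closed in the air just above it, without moving it. I measured the offset in the depth picture and corrected for it.
- **Grip on the handle:** because of the same offset, I held the handle near its top. The finger opening read 15 mm on the 18 mm post.
- **Top-face fit:** after the strike this check read off-centre, probably because the orange handle falls inside its window. The networks' positions and the pictures show the logger seated.

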